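# Fit the tall brush to the glass washer's drive and hold it home

### The arm

A 6-joint arm with a two-finger parallel gripper is mounted at the origin on a cart in front of the work surface, level with it; the furniture and walls round the work are solid. World frame = base frame: x ahead of the robot, y to its left, z up, the work surface at z = 0. Lengths are in m, angles in rad, forces in N, time in s.
With the tool pointing down it reaches from about 0.275 to 0.975 m from the base axis. Payload 8.4 kg.
Tool frame: the origin (TCP) lies midway between the tips of the shut fingers; the grasp point (between the pads) lies 19 mm behind it; z points along the fingers, y is the line along which they close (so a half turn about z gives the same grasp; the last joint's range is limited). The gripper opens to 92 mm and grips with 3 to 60 N. Pads are 20 mm wide; open, the fingers measure 128 mm over their backs; the gripper's body (75 mm by 189 mm) begins 69 mm behind the grasp point.
Start: joints at [1.232, 0.353, 1.633, -0, 1.155, -0.002], TCP at [0.207, 0.59, 0.215] pointing down, gripper open.
Joint ranges: [-2.63, 2.63], [-0.92, 2.1], [0.06, 2.66], [-1.3, 4.44], [0, 2.69], [-3.02, 3.02]. Speed limits (rad/s): [2.22, 2.22, 2.79, 3.14, 3.14, 3.14].

### API

Orientations are given as a unit quaternion [w, x, y, z].
In Python, from plant import sense, optics, manip gives the robot as it stands. The module is installed in compiled form; this text tells all that it offers.
- The arm moves only by the tool drive_tool, never from a script. Its argument "series" is a list of rows, each an object with "twist": the turn, a rotation vector about the world's x, y, z in degrees, a list of three; "linear": the shift along the world's x, y, z in cm, a list of three; "fingers": the finger opening in cm, from 0 to 9.19. A call has 1 to 8 rows; each row shifts and turns the commanded pose from where the row before left it; what a row does not reach is not made up. A row lasts 1/8 s, in which the tool goes at most 62.5 mm and 10.7 degrees, less where a joint would pass 70% of its speed; a pose out of reach is approached as far as the arm can. A call with a gripper value outside its range is refused whole. The fingers move at their own pace and stop on an object; "squeeze" is the grip in N (left out, the last holds). Time passes only in rows, so rows that do not move let the fingers close. It gives the time, the measured TCP pose, the force, the opening and the grip force at its end, in the units of the state.
- sense(): the state, without advancing time (a new reading comes with each control period).
- optics.read_camera(name): name is "scene" or "top" or "wrist"; returns a dict with "img" (384x512x3 uint8, blue, green, red), "depth" (384x512 float32, m along the optical axis (not along the pixel's ray), 0 where there is no reading), "camera_matrix" (3x3 intrinsics, pixels), "position" and "orientation" of the camera in the world. Camera axes: x right, y up, looking along -z (the intrinsics and any distortion apply to the point x, -y, -z); pixel columns grow to the right and rows downward; lengths in m; the calibration is good to about 2 mm. A picture is of the moment at which its call begins.
- manip.hand_in(): hands the job in; it is judged then, once.
The state is a dict: "time": time; "joint_positions": joint angles; "joint_vel": joint speeds; "effort": joint torques, N m; "tcp_pos": TCP position; "orientation": TCP orientation; "ft_force": force on the tool from outside, world axes, zero at the start; "wrist_torque": the same for the moment, N m; "opening": finger opening in m; "gripper_force": force on a finger pad.
Only numpy, scipy, OpenCV 4.12 (cv2) and the standard library are available. Lean on these libraries where they do the work, as an engineer would, in place of code of your own. Each camera call takes 0.05 s, during which the arm holds its last target. There are 200 camera calls.

### The job

Take the taller of the two glass-washing brushes from the drip stand by its wing grip, and push the thin pin at its foot down into the hole of the jaw coupling on top of the glass washer's drive base. Turn the brush until its four teeth drop between the jaws, then press it fully home against the spring until its flange sits flush on the jaws. Finish while still gripping the upright brush by the wing and pressing it home (the spring lifts it if you let go), and do not disturb the short brush, the glass or the mug.

Things in the scene. Friction and masses are not known exactly. Their poses are not given: they have to be found in the camera images.
- brush: Tall brush, rigid, loose, 183 mm tall, about 0.15 kg, upright in a well of the stand. Origin: tip of its foot pin, z up along the brush. Upward: steel pin 8 mm in diameter, 0 to 22 mm; four teeth 22 to 32 mm; flange 36 mm in diameter, 32 to 38 mm; grey stem 14 mm in diameter; white ribbed bristle head 48 mm in diameter, 70 to 135 mm; grey wing grip, 145 to 183 mm.
- brush_grip (a point): Centre of the tall brush's wing grip, on its axis 164 mm above the pin tip; axes as brush. The wing is 34 mm wide along x, 13 mm thick along y (grip across this), 38 mm high. The brush's four teeth lie along its +x, -x, +y, -y axes (repeating every quarter turn), each 6.5 mm wide, 9.5 to 17 mm from the axis.
- drive_top (a point): On the steel jaw coupling's axis at the jaws' top faces, 86 mm above the counter; turns with the coupling; z up; x and y along the slots between its four jaws (a cross). Slots 9.5 mm wide, 12 mm deep; jaws reach 23.5 mm out. Pin hole in the middle, 10.4 mm across. With the teeth lying on the jaws the pin tip is 22 mm below this point; home (flange on the jaws) 32 mm below.
- drive (a joint): Angle of the jaw coupling in the drive base, rad, growing anticlockwise from above; stiff (about 0.5 N m to turn), so it stays put under a rubbing brush.
- plunger (a joint): Spring plunger inside the pin hole, m pushed down: 0 at rest, when its top is 25 mm below the jaws' top faces; 0.007 when the brush is home. It pushes up with about 3.5 N at rest and 8.4 N at 0.007, more than the brush weighs.
- drive_base: Grey drive base of the glass washer, fixed to the counter: box 150 x 140 mm, 45 mm high, with a round turret 66 to 74 mm in diameter up to 78 mm, in which the jaw coupling sits. Origin: centre of its underside, z up. The dish machine at the far right is solid: its raised front stands about 0.30 m ahead of the robot, more than 0.5 m to the right and over 0.4 m up: draw the arm left first.
- stand: Steel drip stand, fixed, 84 x 210 mm, top at 30 mm; two wells at y = +62.5 and -62.5 mm, each with a rim of 47 mm outer, 41 mm inner diameter up to 42 mm, and a 13 mm pin hole. A standing brush's teeth rest on the 30 mm top, its pin tip 8 mm above the counter. Origin: centre of its underside.
- short_brush: The short brush, loose, 133 mm tall, same foot and grip, in the other well; leave it alone. Origin: tip of its foot pin.
- glass_9: Small clear glass, loose, 48 mm in diameter, 61 mm tall, upright on the counter; leave it alone. Origin: centre of its underside.
- mug_3: White mug, loose, 64 x 91 mm, 50 mm tall, upside down on the counter; leave it alone. Origin: centre of its underside.

How it is judged:
On the way, in this order (a step that is already met when the one before it is completed fails the run):
1. the tall brush is lifted clear of the drip stand, held by the wing (height (world z) of brush above 0.045 m and contact force between the fingers and brush above 1 N and contact force between brush and stand below 0.1 N), for 0.1 s.
2. the pin is in the hole of the coupling, the brush upright (z of brush in the frame of drive_top below -0.01 m and horizontal distance between brush and drive_top below 0.004 m and angle between brush's own z axis and vertical below 0.2 rad), for 0.02 s.
3. the teeth are down between the jaws and the flange on the jaws (z of brush in the frame of drive_top below -0.0303 m and horizontal distance between brush and drive_top below 0.004 m and value of joint plunger above 0.005 m), for 0.2 s.
At the end, for the whole second after the job is handed in: The tall brush is upright (0.1 rad), its pin within 4 mm of the coupling's axis and over 30.3 mm below the jaws' top faces, plunger down over 5 mm, brush still (20 mm/s), clear of the stand, fingers on it with over 1 N, grasp point within 32 mm of the wing's centre; bystanders moved under 20 mm (all of step 3 and angle between brush's own z axis and vertical below 0.1 rad and linear speed of brush below 0.02 m/s and contact force between the fingers and brush above 1 N and contact force between brush and stand below 0.1 N and distance between the grasp point and brush_grip below 0.032 m); the arm keeps its last pose, push and grip.
It fails at once if the short brush, the glass or the mug is moved more than 20 mm or tipped (distance of any of short_brush, glass_9, mug_3 from where it was at the start of the episode above 0.02 m or angle between any of short_brush, glass_9, mug_3's own z axis and vertical above 0.4 rad).
It also fails if it takes over 48 s, if anything falls off the work surface, if the arm or the gripper's body presses on something with over 40 N, if the wrist force passes 120 N, or if a joint passes its speed limit or range.

## Working session

There is one attempt and no reset: what is moved stays moved. The work goes in short steps, Python scripts to look and compute and a tool call to move; the robot and the scene stay as the last step left them, time stands still between calls to the robot, and variables do not carry over. Pictures are saved under pics/ and viewed, at most 10 in all, crops included, and the job is handed in when it is done.

Besides the shell and the picture viewer there is one more tool, called after ">>>" as name(argument=value, ...), one argument or row to a line, values as JSON. drive_tool: Moves the arm, as the interface text tells. Its arguments: {"type":"object","properties":{"series":{"type":"array"},"squeeze":{"type":"number"}},"required":["series"]}

```bash
mkdir -p pics; cat > h.py <<'E'
import numpy as np, cv2
from scipy.spatial.transform import Rotation as R
from plant import sense, optics, manip
def cam(n):
    c=optics.read_camera(n); p=c["position"]; q=np.array(c["orientation"])
    c["R"]=R.from_quat(q[[1,2,3,0]]).as_matrix(); c["p"]=np.array(p); return c
def cloud(c):
    K=np.array(c["camera_matrix"]); d=c["depth"]; v,u=np.mgrid[:d.shape[0],:d.shape[1]]
    P=np.stack([(u-K[0,2])/K[0,0]*d,-(v-K[1,2])/K[1,1]*d,-d],-1)
    W=P@c["R"].T+c["p"]; W[d==0]=np.nan; return W
def proj(c,X):
    K=np.array(c["camera_matrix"]); q=(np.array(X)-c["p"])@c["R"]; 
    return np.stack([K[0,0]*q[...,0]/-q[...,2]+K[0,2],-K[1,1]*q[...,1]/-q[...,2]*1+K[1,2]],-1)
E
python3 - <<'E'
from h import *
a=[]
for n in("scene","top"):
    c=cam(n); W=cloud(c); np.savez(n+".npz",W=W,img=c["img"]); a.append(c["img"]); print(n,{k:v for k,v in c.items() if k not in("img","depth")})
cv2.imwrite("pics/a1.png",a[0]);cv2.imwrite("pics/a2.png",a[1])
print(sense())
E
```

```text
scene {'camera_matrix': array([[400.17001209,   0.        , 257.34001125],
       [  0.        , 400.17001209, 197.7070122 ],
       [  0.        ,   0.        ,   1.        ]]), 'position': array([-0.2489593 , -0.67388022,  0.65374225]), 'orientation': array([ 0.78120834,  0.46964827, -0.22070781, -0.34703329]), 'R': array([[ 0.66171192,  0.33490052, -0.67080473],
       [-0.74952068,  0.3179968 , -0.58060037],
       [ 0.01887039,  0.8869722 ,  0.46143714]]), 'p': array([-0.2489593 , -0.67388022,  0.65374225])}
top {'camera_matrix': array([[427.90663189,   0.        , 259.66517417],
       [  0.        , 427.90663189, 189.9967635 ],
       [  0.        ,   0.        ,   1.        ]]), 'position': array([ 0.24924622, -0.00407467,  1.43462585]), 'orientation': array([-0.70143094, -0.06626692,  0.06115879,  0.70700985]), 'R': array([[-0.00720666,  0.98373156, -0.17950007],
       [-0.99994278, -0.00850848, -0.0064836 ],
       [-0.0079054 ,  0.17944307,  0.9837366 ]]), 'p': array([ 0.24924622, -0.00407467,  1.43462585])}
{'time': 0.1, 'joint_positions': array([ 1.23158571e+00,  3.53583968e-01,  1.63404275e+00, -2.87489677e-05,
        1.15518213e+00, -2.39147902e-03]), 'joint_vel': array([-9.51196754e-04, -1.41844625e-03, -5.83605831e-04,  1.43310463e-03,
        7.08059406e-04, -9.21564354e-05]), 'effort': array([ 1.38838652e-03, -5.94908059e+01, -3.34928477e+01,  7.00590480e-02,
        1.82854920e-02, -4.16972705e-05]), 'tcp_pos': array([0.20641435, 0.58947308, 0.21394287]), 'orientation': array([-9.04030780e-05,  1.67608869e-01,  9.85853385e-01, -6.01481252e-04]), 'ft_force': array([-0.77599024, -0.33450232, -0.63655837]), 'wrist_torque': array([-0.00319787,  0.03705589,  0.00527975]), 'gripper_force': 0.0, 'opening': 0.09173791481667778}
```

View pics/a1.png

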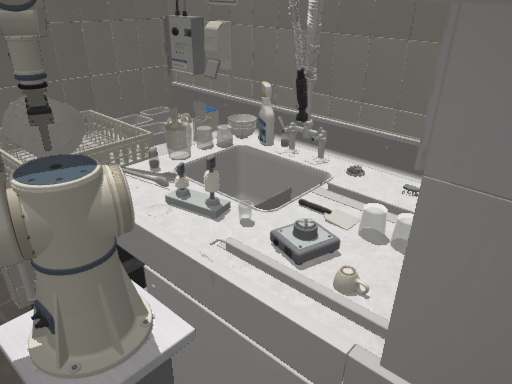

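View pics/a2.png

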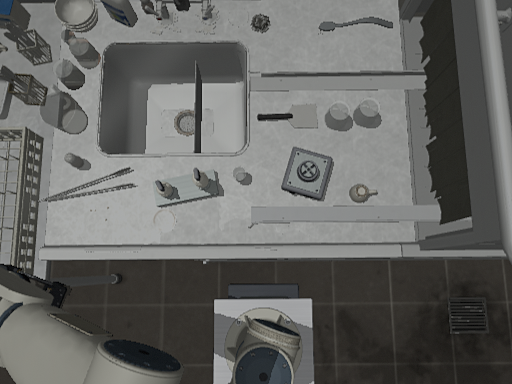

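The scene view shows the stand with the tall brush on the right at about (212,180), the short one at (182,180), and the coupling at (305,228). In the top view the brush heads are at (203,178) and (162,187), and the coupling is at (308,170). I'll enlarge both.

```bash
python3 - <<'E'
from h import *
t=np.load("top.npz");s=np.load("scene.npz")
A=cv2.resize(t["img"][155:215,145:345],None,fx=4,fy=4,interpolation=3)
B=cv2.resize(s["img"][150:265,160:360],None,fx=3,fy=3,interpolation=3)
B=cv2.copyMakeBorder(B,0,0,0,200,0)
cv2.imwrite("pics/a3.png",np.vstack([A,B]))
W=t["W"]
for n,W in(("top",t["W"]),("scene",s["W"])):
    m=(W[...,0]>.3)&(W[...,0]<.7)&(W[...,1]>0)&(W[...,1]<.45)
    # tall wing top
    for lo,hi in((.16,.20),(.125,.145)):
        P=W[m&(W[...,2]>lo)&(W[...,2]<hi)]; print(n,lo,len(P),P.mean(0) if len(P) else "",P.min(0) if len(P) else "",P.max(0) if len(P) else "")
    m=(W[...,0]>.3)&(W[...,0]<.7)&(W[...,1]>-.3)&(W[...,1]<0)&(W[...,2]>.08)&(W[...,2]<.1)
    P=W[m]
    print("jaw",len(P),np.median(P,0),P.min(0),P.max(0))
    if len(P): 
        print(cv2.minEnclosingCircle(P[:,:2].astype(np.float32)))
W=t["W"]; print(W[170,308],W[178,203],W[187,162])
E
```

```text
top 0.16 61 [0.52839635 0.19315337 0.18659814] [0.51380746 0.18688379 0.16279491] [0.54573792 0.20312353 0.19664427]
top 0.125 165 [0.52026559 0.22772095 0.13761872] [0.49024017 0.17186506 0.1250294 ] [0.55245883 0.3286218  0.14493004]
jaw 147 [ 0.56509905 -0.15177501  0.08500981] [ 0.53429985 -0.18181008  0.08002891] [ 0.59430539 -0.11988345  0.09243335]
((0.5636036992073059, -0.15054960548877716), 0.03311716020107269)
scene 0.16 98 [0.52588959 0.19082361 0.17714228] [0.50990297 0.18440271 0.16027424] [0.5474464  0.20062203 0.1919951 ]
scene 0.125 149 [0.51491108 0.22782873 0.13578726] [0.48741264 0.17271458 0.12543868] [0.54785867 0.32727705 0.14497078]
jaw 133 [ 0.55810136 -0.15318511  0.08582609] [ 0.53018012 -0.17603442  0.08003775] [ 0.5840576  -0.12171418  0.08906542]
((0.5563457012176514, -0.15032470226287842), 0.028722744435071945)
[ 0.56103976 -0.15238724  0.07973361] [0.5238108  0.17893162 0.14430699] [0.49838801 0.30683257 0.13524973]
```

View pics/a3.png

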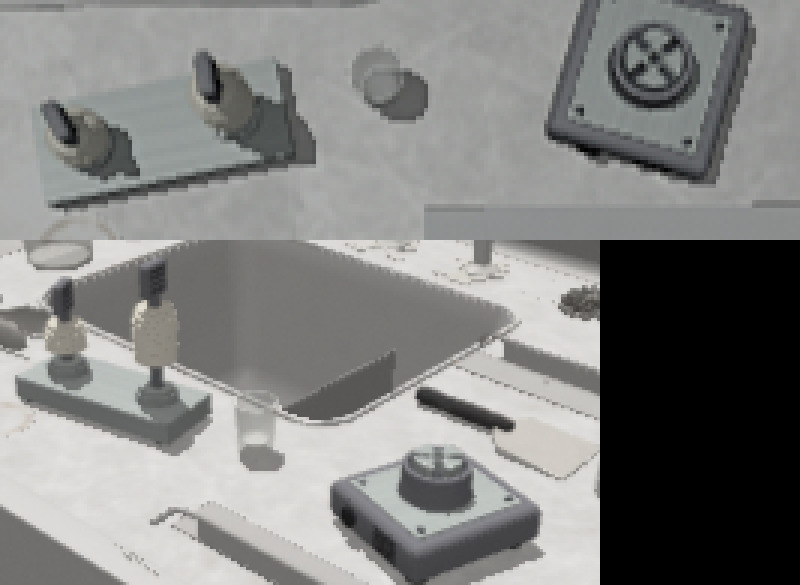

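The enlarged view confirms the tall brush at about (0.527, 0.192) and the coupling at about (0.56, -0.151), with its cross slots turned. Next I'll go above the brush and look with the wrist camera.

>>> drive_tool(
  series=[
    {"twist": [0, 0, 5], "linear": [2.5, -3, 3], "fingers": 7},
    {"twist": [0, 0, 5], "linear": [3.5, -4.5, 1.5], "fingers": 7},
    {"twist": [0, 0, 5], "linear": [3.5, -4.5, 1.5], "fingers": 7},
    {"twist": [0, 0, 5], "linear": [3.5, -4.5, 1.5], "fingers": 7},
    {"twist": [0, 0, 5], "linear": [3.5, -4.5, 1.5], "fingers": 7},
    {"twist": [0, 0, 5], "linear": [3.5, -4.5, 0], "fingers": 7},
    {"twist": [0, 0, 5], "linear": [3.5, -4.5, 0], "fingers": 7},
    {"twist": [0, 0, 0], "linear": [3.5, -4.5, 0], "fingers": 7},
  ],
)

```text
time: 1.1
tcp_pos: [0.4773, 0.2432, 0.3045]
orientation: [-0.0, -0.137, 0.991, 0.0]
ft_force: [1.0, 1.3, -0.0]
opening: 0.0701
gripper_force: 0.0
```

```bash
python3 - <<'E'
from h import *
c=cam("wrist");W=cloud(c);np.savez("w1.npz",W=W,img=c["img"]);cv2.imwrite("pics/w1.png",c["img"])
s=sense();print(s["time"],s["tcp_pos"],R.from_quat(np.array(s["orientation"])[[1,2,3,0]]).as_matrix(),c["p"])
m=(np.hypot(W[...,0]-.527,W[...,1]-.192)<.04)&(W[...,2]>.17)&(W[...,2]<.2)
P=W[m];print(len(P));
if len(P)>20:
    print(P.mean(0),P.min(0),P.max(0)); Q=P[P[:,2]>.185][:,:2].astype(np.float32); print(len(Q),cv2.minAreaRect(Q))
E
```

```text
1.15 [0.48070058 0.2385142  0.30442619] [[-0.96306296 -0.26926832  0.00207347]
 [-0.26927393  0.96305823 -0.00322332]
 [-0.00112893 -0.00366259 -0.99999266]] [0.41129705 0.22319036 0.47485578]
442
[0.52268902 0.19623435 0.18624767] [0.51231102 0.18647418 0.17003402] [0.54405664 0.20298991 0.19330487]
309 ((0.5287351608276367, 0.194905087351799), (0.032675646245479584, 0.012768040411174297), 10.385261535644531)
```

View pics/w1.png

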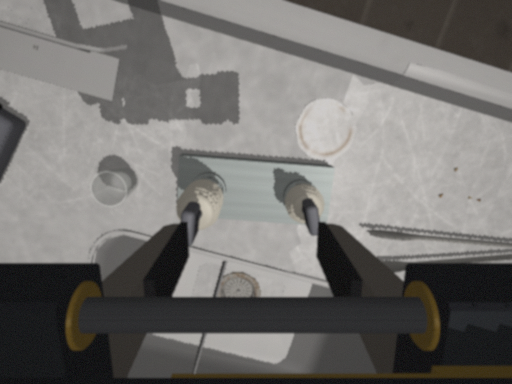

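The wrist view shows the tall brush's wing at about (190,220), with the left finger just beside it, and the short brush at (308,215). The wing rectangle measures 33x13 mm, centred at (0.5287, 0.195) and turned 10.4°. Aligning above it.

>>> drive_tool(
  series=[
    {"twist": [0, 0, -5], "linear": [2.6, -2.5, 0], "fingers": 6},
    {"twist": [0, 0, 0], "linear": [2.6, -2.5, -2], "fingers": 6},
    {"twist": [0, 0, 0], "linear": [0, 0, -3], "fingers": 6},
    {"twist": [0, 0, 0], "linear": [0, 0, 0], "fingers": 6},
    {"twist": [0, 0, 0], "linear": [0, 0, 0], "fingers": 6},
  ],
)

```text
time: 1.78
tcp_pos: [0.5286, 0.1954, 0.2554]
orientation: [0.0, -0.093, 0.996, 0.0]
ft_force: [-0.6, -0.1, 0.3]
opening: 0.0604
gripper_force: 0.0
```

```bash
python3 - <<'E'
from h import *
c=cam("wrist");W=cloud(c);cv2.imwrite("pics/w2.png",c["img"])
s=sense();r=R.from_quat(np.array(s["orientation"])[[1,2,3,0]]).as_matrix();print(s["time"],s["tcp_pos"],np.degrees(np.arctan2(r[1,1],r[0,1])))
m=(np.hypot(W[...,0]-.527,W[...,1]-.192)<.03)&(W[...,2]>.183)&(W[...,2]<.2)
P=W[m];print(len(P),P.min(0),P.max(0),cv2.minAreaRect(P[:,:2].astype(np.float32)))
c=cam("top");W=cloud(c)
E
```

```text
1.825 [0.52883153 0.19551421 0.25579051] 100.73816093096703
782 [0.51231452 0.1862314  0.18300765] [0.545711   0.2026853  0.19335277] ((0.5289428234100342, 0.1944797933101654), (0.03329050913453102, 0.013569491915404797), 10.791753768920898)
```

View pics/w2.png

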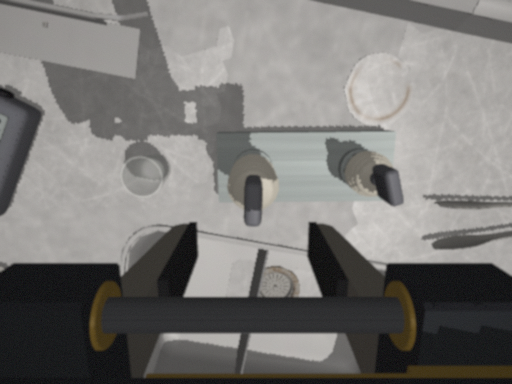

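The wing at (253,200) sits midway between the fingers. Descending to grip it.

>>> drive_tool(
  series=[
    {"twist": [0, 0, 0], "linear": [0, -0.1, -5], "fingers": 6},
    {"twist": [0, 0, 0], "linear": [0, 0, -3.5], "fingers": 6},
    {"twist": [0, 0, 0], "linear": [0, 0, -1.6], "fingers": 5},
    {"twist": [0, 0, 0], "linear": [0, 0, 0], "fingers": 2},
    {"twist": [0, 0, 0], "linear": [0, 0, 0], "fingers": 0.5},
    {"twist": [0, 0, 0], "linear": [0, 0, 0], "fingers": 0.5},
    {"twist": [0, 0, 0], "linear": [0, 0, 0], "fingers": 0.5},
  ],
  squeeze=45,
)

```text
time: 2.75
tcp_pos: [0.529, 0.1941, 0.1544]
orientation: [0.001, -0.093, 0.996, 0.0]
ft_force: [2.9, -7.8, -1.6]
opening: 0.0129
gripper_force: 45.0
```

>>> drive_tool(
  series=[
    {"twist": [0, 0, 0], "linear": [0, 0, 2], "fingers": 0.5},
    {"twist": [0, 0, 0], "linear": [0, 0, 4], "fingers": 0.5},
    {"twist": [0, 0, 0], "linear": [0, 0, 4], "fingers": 0.5},
    {"twist": [0, 0, 0], "linear": [0, -1, 2.5], "fingers": 0.5},
    {"twist": [0, 0, 0], "linear": [0.5, -3, 1], "fingers": 0.5},
    {"twist": [0, 0, 0], "linear": [0.5, -5, 0], "fingers": 0.5},
    {"twist": [0, 0, 0], "linear": [0.5, -5, 0], "fingers": 0.5},
    {"twist": [0, 0, 0], "linear": [0.5, -5, 0], "fingers": 0.5},
  ],
)

```text
time: 3.75
tcp_pos: [0.5484, 0.0024, 0.2888]
orientation: [0.0, -0.093, 0.996, -0.0]
ft_force: [0.7, -0.4, -1.6]
opening: 0.0124
gripper_force: 45.0
```

>>> drive_tool(
  series=[
    {"twist": [0, 0, 0], "linear": [0, -4, 0], "fingers": 0.5},
    {"twist": [0, 0, 0], "linear": [0, -2, 0], "fingers": 0.5},
    {"twist": [0, 0, 0], "linear": [0, 0, 0], "fingers": 0.5},
    {"twist": [0, 0, 0], "linear": [0, 0, 0], "fingers": 0.5},
    {"twist": [0, 0, 0], "linear": [0, 0, 0], "fingers": 0.5},
  ],
)

```text
time: 4.38
tcp_pos: [0.5486, -0.055, 0.2886]
orientation: [-0.0, -0.094, 0.996, 0.0]
ft_force: [0.7, -0.1, -0.9]
opening: 0.0133
gripper_force: 45.0
```

```bash
python3 - <<'E'
from h import *
s=sense();r=R.from_quat(np.array(s["orientation"])[[1,2,3,0]]).as_matrix();print(s["time"],s["tcp_pos"],np.degrees(np.arctan2(r[1,1],r[0,1])),s["joint_positions"],s["ft_force"],s["gripper_force"],s["opening"])
a=[]
for n in("wrist","top","scene"):
    c=cam(n);W=cloud(c);np.savez(n+"2.npz",W=W,img=c["img"],p=c["p"],R=c["R"],camera_matrix=c["camera_matrix"])
    m=(np.hypot(W[...,0]-.56,W[...,1]+.15)<.045)&(W[...,2]>.079)&(W[...,2]<.095)
    P=W[m];print(n,len(P))
    if len(P)>5: print(P.mean(0),cv2.minEnclosingCircle(P[:,:2].astype(np.float32)))
    u,v=proj(c,[.561,-.151,.086]); u,v=int(u),int(v); print(u,v)
    x0=min(max(u-50,0),412);y0=min(max(v-40,0),304)
    print("crop",x0,y0);a.append(cv2.resize(c["img"][y0:y0+80,x0:x0+100],None,fx=4,fy=4,interpolation=3))
# tall brush shape while held
x,y=s["tcp_pos"][:2]
W=np.load("scene2.npz")["W"]
for lo,hi in((.12,.145),(.145,.17),(.17,.19),(.19,.21),(.21,.23),(.23,.25)):
    P=W[(np.hypot(W[...,0]-x,W[...,1]-y)<.05)&(W[...,2]>lo)&(W[...,2]<hi)]
    if len(P):print(lo,len(P),np.median(P,0))
cv2.imwrite("pics/b.png",np.vstack([np.hstack(a[:2]),np.hstack([a[2],0*a[2]])])[:600])
E
```

```text
4.375 [ 0.54857402 -0.05499298  0.28857503] 100.77737212813184 [-1.02818188e-01  1.73459290e-01  1.70535041e+00  2.96380386e-04
  1.26286495e+00 -1.86180498e+00] [ 0.67330083 -0.13484643 -0.91312503] 44.97568950522691 0.013260429844544817
wrist 1043
[ 0.56121875 -0.15219868  0.08503601] ((0.5617313385009766, -0.15239503979682922), 0.03227296471595764)
167 165
crop 117 125
top 47
[ 0.57022576 -0.13598378  0.08440238] ((0.5728639364242554, -0.13972580432891846), 0.02292826399207115)
307 169
crop 257 129
scene 145
[ 0.55847214 -0.15381627  0.08451376] ((0.5605066418647766, -0.1531919240951538), 0.032722219824790955)
305 221
crop 255 181
0.12 2 [ 0.54825388 -0.05510439  0.14268978]
0.145 30 [ 0.54711294 -0.05749534  0.16128214]
0.17 83 [ 0.54270452 -0.06055641  0.18060069]
0.19 32 [ 0.54464398 -0.05817673  0.19990909]
0.21 96 [ 0.53271718 -0.06823607  0.22269643]
0.23 118 [ 0.53389528 -0.06794458  0.24169538]
```

View pics/b.png

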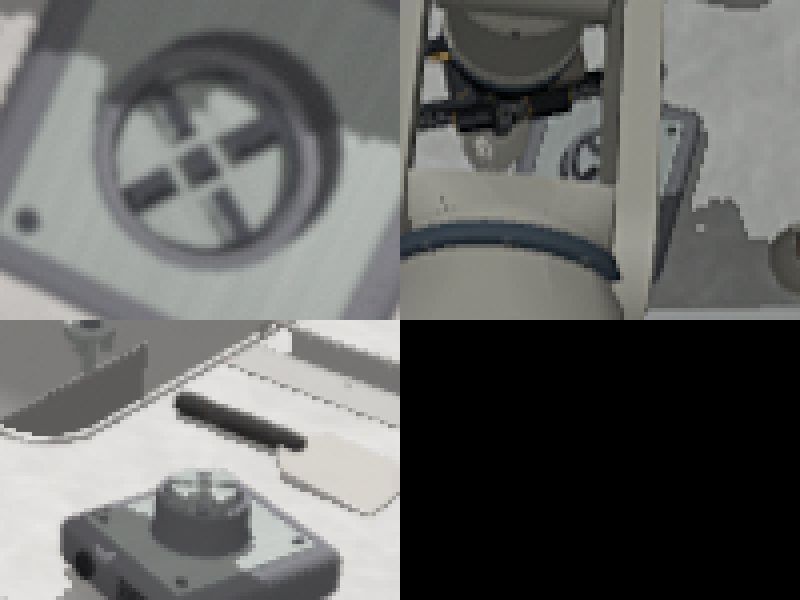

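The wrist crop shows the coupling: hole centre at about crop (200,164), with the slots running (125,200)–(280,130) and (165,85)–(237,235). The held brush looks upright in the scene depth data.

```bash
python3 - <<'E'
from h import *
d=np.load("wrist2.npz");K=d["camera_matrix"]
def ray(cx,cy,z=.086):
    u,v=117+cx/4-.4,125+cy/4-.4
    w=d["R"]@np.array([(u-K[0,2])/K[0,0],-(v-K[1,2])/K[1,1],-1]); return d["p"]+w*(z-d["p"][2])/w[2]
print(ray(200,164),ray(200,164,.08))
for a,b in(((125,200),(280,130)),((165,85),(237,235))):
    v=ray(*b)-ray(*a);print(np.degrees(np.arctan2(v[1],v[0])))
# jaw faces
W=d["W"];m=(np.hypot(W[...,0]-.561,W[...,1]+.152)<.03)&(W[...,2]>.082)&(W[...,2]<.092)
P=W[m];print(np.median(P[:,2]))
# sub-fit: rotate/translate cross to dark slot pixels on jaw faces (brightness)
g=cv2.cvtColor(d["img"],6).astype(float);v,u=np.mgrid[:384,:512]
X=np.stack([(u-K[0,2])/K[0,0],-(v-K[1,2])/K[1,1],-np.ones(u.shape)],-1)@d["R"].T
X=d["p"]+X*((.086-d["p"][2])/X[...,2])[...,None]
best=[]
for cx in np.arange(.556,.567,.0005):
  for cy in np.arange(-.158,-.146,.0005):
    x=X[...,0]-cx;y=X[...,1]-cy;rr=np.hypot(x,y);M=rr<.0225
    x,y,gg=x[M],y[M],g[M]
    for th in range(-45,45,2):
      t=np.radians(th);a=x*np.cos(t)+y*np.sin(t);b=y*np.cos(t)-x*np.sin(t)
      s=(abs(a)<.00475)|(abs(b)<.00475)
      best.append((gg[~s].mean()-gg[s].mean()-0.5*gg[~s].std(),cx,cy,th))
best.sort(reverse=True);print(best[:6])
E
```

```text
[ 0.56109372 -0.15248938  0.086     ] [ 0.56237946 -0.15382935  0.08      ]
124.67257443169993
33.13495300274353
0.08628189097736372
[(np.float64(48.712897267397416), np.float64(0.5619999999999994), np.float64(-0.1525), 37), (np.float64(48.52144180853617), np.float64(0.5619999999999994), np.float64(-0.153), 37), (np.float64(48.20092574674847), np.float64(0.5614999999999994), np.float64(-0.1525), 37), (np.float64(48.138530700826266), np.float64(0.5614999999999994), np.float64(-0.152), 37), (np.float64(47.91993663405764), np.float64(0.5614999999999994), np.float64(-0.153), 37), (np.float64(47.847206517141544), np.float64(0.5619999999999994), np.float64(-0.1525), 35)]
```

>>> drive_tool(
  series=[
    {"twist": [0, 0, 6], "linear": [0.3, -2.5, 0], "fingers": 0.5},
    {"twist": [0, 0, 6], "linear": [0.4, -2.75, 0], "fingers": 0.5},
    {"twist": [0, 0, 6], "linear": [0.3, -2.5, 0], "fingers": 0.5},
    {"twist": [0, 0, 6], "linear": [0.3, -2, -1.3], "fingers": 0.5},
    {"twist": [0, 0, 0], "linear": [0, 0, -2], "fingers": 0.5},
    {"twist": [0, 0, 0], "linear": [0, 0, -1], "fingers": 0.5},
    {"twist": [0, 0, 0], "linear": [0, 0, 0], "fingers": 0.5},
    {"twist": [0, 0, 0], "linear": [0, 0, 0], "fingers": 0.5},
  ],
)

```text
time: 5.52
tcp_pos: [0.562, -0.1534, 0.2463]
orientation: [0.0, -0.298, 0.954, -0.0]
ft_force: [-0.2, -0.3, -1.4]
opening: 0.0128
gripper_force: 45.0
```

```bash
python3 - <<'E'
from h import *
s=sense();r=R.from_quat(np.array(s["orientation"])[[1,2,3,0]]).as_matrix();print(s["time"],s["tcp_pos"],np.degrees(np.arctan2(r[1,1],r[0,1])),s["ft_force"])
a=[]
for n in("wrist","scene"):
    c=cam(n);W=cloud(c);np.savez(n+"3.npz",W=W,img=c["img"],p=c["p"],R=c["R"],camera_matrix=c["camera_matrix"])
    u,v=proj(c,np.array([.5616,-.1525,.10])); u,v=int(u),int(v); 
    h=80 if n=="wrist" else 40; x0=min(max(u-h,0),512-2*h);y0=min(max(v-h,0),384-2*h)
    print("crop",n,x0,y0,u,v);a.append(cv2.resize(c["img"][y0:y0+2*h,x0:x0+2*h],(400,400),interpolation=3))
cv2.imwrite("pics/d.png",np.hstack(a))
E
```

```text
5.525 [ 0.5619774  -0.15337929  0.24631675] 124.72909930911828 [-0.15365604 -0.31560023 -1.42160192]
crop wrist 174 102 254 182
crop scene 266 177 306 217
```

View pics/d.png

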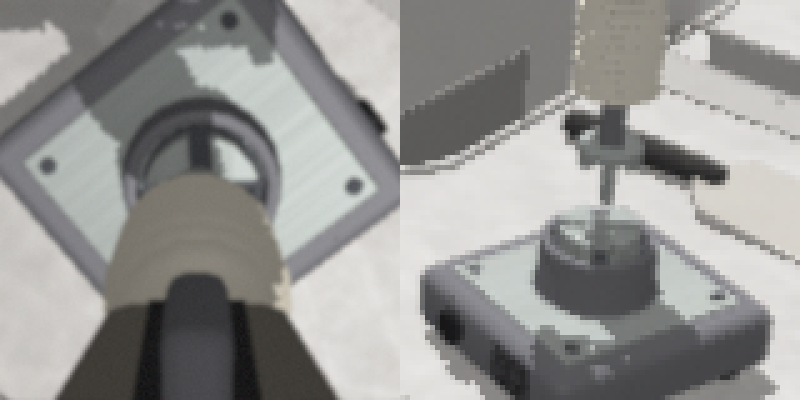

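The scene crop shows the pin at x≈607 against turret edges at 535 and 658, so it looks a little right of centre. I'll check that against the projected upright axis.

```bash
python3 - <<'E'
from h import *
d=np.load("scene3.npz");c={k:d[k] for k in d.files}
f=lambda X:(proj(c,np.array(X))-[266,177]+.4)*5+[400,0]
tip=.2463-.1465
for h in(0,10,20,35,50,70,100,135):print("axis",h,f([.562,-.1534,tip+h/1000]))
C=[.5616,-.1525]
for z,r in((.086,.0235),(.078,.033),(.06,.036)):
  t=np.linspace(0,2*np.pi,73);p=f(np.stack([C[0]+r*np.cos(t),C[1]+r*np.sin(t),z+0*t],-1));print(z,p[:,0].min(),p[:,0].max(),p[:,1].min(),p[:,1].max())
# row-wise extents of brush from depth
W=d["W"];m=(np.hypot(W[...,0]-.56,W[...,1]+.153)<.045)&(W[...,2]>.075)
for v in range(177,222):
    u=np.where(m[v])[0]
    if len(u): z=W[v,u,2];print((v-177+.4)*5,(u.min()-266)*5+400,(u.max()-266+1)*5+400,round(float(np.median(z)),4),end=" | ")
# wrist-based slot angle and brush yaw: use jaw depth extents
W=np.load("wrist3.npz")["W"];P=W[(np.hypot(W[...,0]-.5616,W[...,1]+.1525)<.05)&(abs(W[...,2]-.0862)<.003)];print("\n",len(P),P.mean(0),cv2.minEnclosingCircle(P[:,:2].astype(np.float32)))
E
```

```text
axis 0 [605.77933822 204.01552485]
axis 10 [607.16259511 188.25463354]
axis 20 [608.55753614 172.36061245]
axis 35 [610.67218139 148.26624913]
axis 50 [612.81396358 123.86268621]
axis 70 [615.71279684  90.83324924]
axis 100 [620.15608012  40.20627908]
axis 135 [625.48948301 -20.56275395]
0.086 559.6050532536345 644.8343814069594 203.8194631363994 247.49526489774053
0.078 541.5782119736458 660.8592789478247 207.52847756369445 269.32751481114036
0.06 534.2700822225579 663.4163731697149 231.8764732728857 300.3686478186098
2.0 580 665 0.2272 | 7.0 580 670 0.2262 | 12.0 580 670 0.2225 | 17.0 580 665 0.2205 | 22.0 580 670 0.2189 | 27.0 575 665 0.2139 | 32.0 580 665 0.2129 | 37.0 575 665 0.2081 | 42.0 575 665 0.2067 | 47.0 575 665 0.2036 | 52.0 575 665 0.2008 | 57.0 575 665 0.1984 | 62.0 575 665 0.1944 | 67.0 575 665 0.1929 | 72.0 575 660 0.1877 | 77.0 575 665 0.1866 | 82.0 575 660 0.1829 | 87.0 575 660 0.1809 | 92.0 580 660 0.1788 | 97.0 585 655 0.1746 | 102.0 600 645 0.1748 | 107.0 600 630 0.1612 | 112.0 600 630 0.1589 | 117.0 600 625 0.1575 | 122.0 600 625 0.1536 | 127.0 600 625 0.1502 | 132.0 585 635 0.1419 | 137.0 580 640 0.1393 | 142.0 580 645 0.14 | 147.0 580 645 0.1386 | 152.0 580 645 0.1383 | 157.0 580 645 0.1367 | 162.0 580 640 0.134 | 167.0 580 640 0.125 | 172.0 600 615 0.1304 | 177.0 600 615 0.1254 | 182.0 600 615 0.1159 | 187.0 600 615 0.1116 | 192.0 600 615 0.1095 | 197.0 600 615 0.1051 | 202.0 600 610 0.1032 | 207.0 570 625 0.0858 | 212.0 560 635 0.0865 | 217.0 550 640 0.086 | 222.0 545 645 0.0849 | 
 421 [ 0.55144733 -0.16013014  0.08631838] ((0.5566608905792236, -0.1570163071155548), 0.022294120863080025)
```

>>> drive_tool(
  series=[
    {"twist": [0, 0, 0], "linear": [-0.07, 0.1, -1], "fingers": 0.5},
    {"twist": [0, 0, 0], "linear": [0, 0, -0.5], "fingers": 0.5},
    {"twist": [0, 0, 0], "linear": [0, 0, -0.2], "fingers": 0.5},
    {"twist": [0, 0, 0], "linear": [0, 0, 0], "fingers": 0.5},
  ],
)

```text
time: 6.12
tcp_pos: [0.5607, -0.1526, 0.2284]
orientation: [-0.0, -0.298, 0.955, 0.0]
ft_force: [-0.2, -0.8, -1.1]
opening: 0.0127
gripper_force: 45.0
```

>>> drive_tool(
  series=[
    {"twist": [0, 0, 0], "linear": [0, 0, -0.3], "fingers": 0.5},
    {"twist": [0, 0, 0], "linear": [0, 0, -0.3], "fingers": 0.5},
    {"twist": [0, 0, 0], "linear": [0, 0, -0.3], "fingers": 0.5},
    {"twist": [0, 0, 0], "linear": [0, 0, 0], "fingers": 0.5},
  ],
)

```text
time: 6.62
tcp_pos: [0.5607, -0.1525, 0.2192]
orientation: [-0.0, -0.298, 0.954, 0.0]
ft_force: [0.2, -0.1, -1.6]
opening: 0.0123
gripper_force: 45.0
```

>>> drive_tool(
  series=[
    {"twist": [0, 0, 0], "linear": [0, 0, -0.3], "fingers": 0.5},
    {"twist": [0, 0, 0], "linear": [0, 0, -0.3], "fingers": 0.5},
    {"twist": [0, 0, 0], "linear": [0, 0, -0.2], "fingers": 0.5},
    {"twist": [0, 0, 0], "linear": [0, 0, 0], "fingers": 0.5},
  ],
)

```text
time: 7.12
tcp_pos: [0.5607, -0.1526, 0.2114]
orientation: [-0.0, -0.298, 0.954, 0.0]
ft_force: [0.1, -0.8, -2.2]
opening: 0.0127
gripper_force: 45.0
```

>>> drive_tool(
  series=[
    {"twist": [0, 0, 0], "linear": [0, 0, -0.2], "fingers": 0.5},
    {"twist": [0, 0, 0], "linear": [0, 0, -0.1], "fingers": 0.5},
    {"twist": [0, 0, 0], "linear": [0, 0, 0], "fingers": 0.5},
  ],
)

```text
time: 7.5
tcp_pos: [0.5609, -0.1526, 0.2085]
orientation: [0.0, -0.298, 0.954, 0.0]
ft_force: [1.1, 0.8, -2.7]
opening: 0.0128
gripper_force: 45.0
```

>>> drive_tool(
  series=[
    {"twist": [0, 0, 0], "linear": [0, 0, -0.2], "fingers": 0.5},
    {"twist": [0, 0, 0], "linear": [0, 0, -0.2], "fingers": 0.5},
    {"twist": [0, 0, 0], "linear": [0, 0, 0], "fingers": 0.5},
  ],
)

```text
time: 7.88
tcp_pos: [0.5611, -0.1527, 0.2049]
orientation: [0.0, -0.298, 0.954, -0.0]
ft_force: [-0.3, 1.1, 3.0]
opening: 0.0128
gripper_force: 45.0
```

>>> drive_tool(
  series=[
    {"twist": [0, 0, 0], "linear": [0, 0, -0.2], "fingers": 0.5},
    {"twist": [0, 0, 0], "linear": [0, 0, -0.2], "fingers": 0.5},
    {"twist": [0, 0, 0], "linear": [0, 0, 0], "fingers": 0.5},
  ],
)

```text
time: 8.25
tcp_pos: [0.5611, -0.1527, 0.2008]
orientation: [0.0, -0.298, 0.954, -0.0]
ft_force: [-0.4, -0.0, 6.5]
opening: 0.0129
gripper_force: 45.0
```

>>> drive_tool(
  series=[
    {"twist": [0, 0, 0], "linear": [0, 0, -0.1], "fingers": 0.5},
    {"twist": [0, 0, 0], "linear": [0, 0, -0.1], "fingers": 0.5},
    {"twist": [0, 0, 0], "linear": [0, 0, 0], "fingers": 0.5},
    {"twist": [0, 0, 0], "linear": [0, 0, 0], "fingers": 0.5},
  ],
)

```text
time: 8.75
tcp_pos: [0.5614, -0.1527, 0.2004]
orientation: [0.001, -0.298, 0.954, -0.0]
ft_force: [-4.0, 1.3, 16.2]
opening: 0.0128
gripper_force: 45.0
```

The force has jumped to 16 N and z has stopped at the expected home height. One look to confirm the flange is seated.

```bash
python3 - <<'E'
from h import *
c=cam("scene");W=cloud(c)
cv2.imwrite("pics/e.png",cv2.resize(c["img"][170:260,255:355],None,fx=6,fy=6,interpolation=3))
f=proj(c,np.array([[.5611,-.1525,.092],[.5611,-.1525,.086],[.5611,-.1525,.124]]));print((f-[255,170])*6)
m=(np.hypot(W[...,0]-.561,W[...,1]+.1525)<.026);
P=W[m];print(np.histogram(P[:,2],np.arange(.075,.14,.004)))
s=sense();print(s["time"],s["tcp_pos"],s["ft_force"])
E
```

```text
[[306.51278338 299.10401129]
 [305.53668657 310.30352353]
 [311.8023364  238.41288579]]
(array([23, 20, 38, 24, 56,  7,  6,  6,  8,  5,  5,  1,  5, 29, 20, 21]), array([0.075, 0.079, 0.083, 0.087, 0.091, 0.095, 0.099, 0.103, 0.107,
       0.111, 0.115, 0.119, 0.123, 0.127, 0.131, 0.135, 0.139]))
8.8 [ 0.56138652 -0.15268756  0.20038575] [-3.4073471   1.76438508 17.63322213]
```

View pics/e.png

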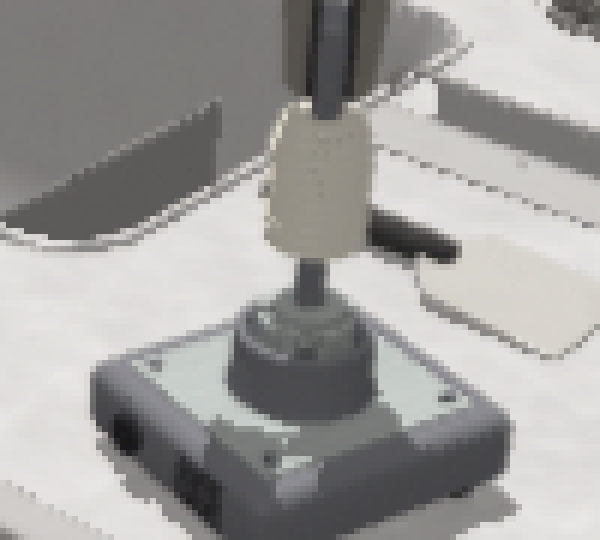

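The flange is flush on the jaws: its top measures about z=0.092, at picture (310,300). The brush is upright and held by the wing. Handing in.

```bash
python3 -c "
from h import *
print(manip.hand_in())"
```

```text
the job is handed in; nothing more can be done
None
```

The tall brush is seated fully home in the coupling, upright and still gripped by the wing and pressed down at about 17 N; I handed the job in at about 9 s, and no verdict came back.

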